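# Sanitise the serving tiles

### The arm

A 6-joint arm with a two-finger parallel gripper is mounted at the origin on the work surface. World frame = base frame: x ahead of the robot, y to its left, z up, the work surface at z = 0. Lengths are in mm, angles in rad, forces in N, time in s.
With the tool pointing down it reaches from about 325 to 850 mm from the base axis. Payload 15.5 kg.
Tool frame: the origin (TCP) lies at the very end of the fingers, on their centre line; the grasp point (between the pads) lies 19 mm behind it; z points along the fingers, y is the line along which they close (so a half turn about z gives the same grasp; the last joint's range is limited). The gripper opens to 91 mm and grips with 3 to 60 N. Pads are 32 mm wide; open, the fingers measure 118 mm over their backs; the gripper's body (76 mm by 178 mm) begins 60 mm behind the grasp point.
Start: joints at [-1.222, 0.494, 1.345, -0, 1.302, -0.096], TCP at [268.36, -564.455, 213.915] pointing down, gripper open.
Joint ranges: [-2.91, 2.91], [-0.82, 2.16], [0.22, 2.67], [-1.22, 4.37], [0.12, 2.79], [-3.08, 3.08]. Speed limits (rad/s): [1.89, 1.89, 2.57, 3.01, 3.01, 3.01].

### API

Orientations are given as a unit quaternion [w, x, y, z].
In Python, from workcell import * gives the robot as it stands.
- The arm moves only by the tool servo_tool, never from a script. Its argument "steps" is a list that holds one entry, the list of rows, each a list of 5 numbers: the gripper's target within -1 to 1 (fully open at 1, half-way at 0, shut at -1), then the shift along the tool's x, y, z in mm, then the turn about the tool's z in degrees. In form: [[[hand, x, y, z, roll], ...]]. A call has 1 to 10 rows; each row is the pose to reach, as a shift and turn from the pose commanded when the call began, along the tool's axes at that moment; what a row does not reach only later rows make up. A row lasts 1/12 s, in which the tool goes at most 41.7 mm and 7.16 degrees, less where a joint would pass 70% of its speed; a pose out of reach is approached as far as the arm can. A call with a gripper value outside its range is refused whole. The fingers move at their own pace and stop on an object; "force" is the grip in N (left out, the last holds). Time passes only in rows, so rows that repeat a pose let the fingers close. It gives the time, the measured TCP pose, the force, the opening and the grip force at its end, in the units of the state.
- get_obs(): the state, without advancing time (a new reading comes with each control period).
- grab_frame(name): name is "scene" or "top" or "wrist"; returns the picture (480x640x3 uint8, blue, green, red); there is no depth.
- camera_model(name): a dict with "fov_y" (degrees; the focal length in pixels is half the picture's height over the tangent of half this angle, whatever the lens; pixels are square), "cx", "cy" (the principal point, pixels), "k1" (the pictures are not rectified: a ray, as slopes to the right and down, at radius r is drawn at 1 + k1 r^2 times it, then the intrinsics apply), "eye" and "attitude" of the camera in the world. Camera axes: x right, y up, looking along -z (the intrinsics and any distortion apply to the point x, -y, -z); pixel columns grow to the right and rows downward; lengths in mm; the calibration is good to about 2 mm. A picture is of the moment at which its call begins: read the wrist's pose just before it. camera_model takes no time and is no camera call; for the wrist camera it gives the pose at the moment of the call.
- job_done(): hands the job in; it is judged then, once.
The state is a dict: "clock": time; "q": joint angles; "dq": joint speeds; "effort": joint torques, N m; "eef_pos": TCP position; "ee_rot": TCP orientation; "contact_force": force on the tool from outside, world axes, zero at the start; "torque": the same for the moment, N m; "grip_width": finger opening in mm; "grip_force": force on a finger pad.
Only numpy, scipy, OpenCV 4.12 (cv2) and the standard library are available. Lean on these libraries where they do the work, as an engineer would, in place of code of your own. Each camera call takes 0.05 s, during which the arm holds its last target. There are 200 camera calls.

### The job

Pull the sanitiser's drawer open, lay every serving tile from the wooden rack flat in the drawer (each has to be slid out over the rack's front edge before it can be gripped; they may lie side by side or on one another), and push the drawer fully shut. Only then slide the child-lock tab all the way aside, press the start button under it right down, and slide the tab back fully over the button. Leave the other things on the counter where they are, and let no tile fall to the floor.

Things in the scene. Friction and masses are not known exactly. Their poses are not given: they have to be found in the camera images.
- rack: Wooden rack fixed to the counter, left or right of the sanitiser, 150 mm (x) x 244 mm (y). Origin: centre of its footprint on the counter; front edge at x = -75 mm, towards the robot. Three open-ended channels along x at y = -76, 0, +76 mm: floor 60 mm above the counter, 60 mm wide, between ribs 16 mm wide, 12 mm high. A tile sticking out in front has free space below it.
- sanitiser: White box fixed to the counter. Origin: on the counter, 70 mm in front of the housing (x +70 to +270 mm, 250 mm wide, flat top 120 mm high); its -x faces the robot. Drawer in front (panel face at x = +60 when shut). On top, at x = +110 mm: button at y = -45 under the child-lock tab, and two guide bars along y, 20 mm high, 60 mm clear between them.
- tile0: White ceramic serving tile, 100 (x) x 54 (y) x 8 mm, 100 g, all alike; two or three are present (None at the start: absent). Origin: centre of its underside. Starts flat in a rack channel, x along the rack's x, not overhanging; the ribs hide its sides, its ends are bare: push it from behind or drag it from on top. It tips off when over half of it overhangs.
- tile1: White ceramic serving tile, 100 (x) x 54 (y) x 8 mm, 100 g, all alike; two or three are present (None at the start: absent). Origin: centre of its underside. Starts flat in a rack channel, x along the rack's x, not overhanging; the ribs hide its sides, its ends are bare: push it from behind or drag it from on top. It tips off when over half of it overhangs.
- tile2: White ceramic serving tile, 100 (x) x 54 (y) x 8 mm, 100 g, all alike; two or three are present (None at the start: absent). Origin: centre of its underside. Starts flat in a rack channel, x along the rack's x, not overhanging; the ribs hide its sides, its ends are bare: push it from behind or drag it from on top. It tips off when over half of it overhangs.
- drawer (a joint): Drawer opening in m: 0 shut, 0.14 fully open (stop); starts shut or up to 20 mm ajar. Slides towards the sanitiser's -x, about 1 N of friction, stays where left.
- drawer_floor (a point): Centre of the drawer's inner floor; moves with the drawer, axes as the sanitiser's. Floor 35 mm above the counter, inside 150 (x) x 210 mm (y); side walls rise 40 mm above the floor, the front panel 59 mm. Fully open, all but the last 10 mm of the floor is clear of the housing.
- drawer_handle (a point): Middle of the drawer's handle, a steel bar 12 mm thick and 120 mm long across the front (along y), 85 mm above the counter, its axis 45 mm in front of the front panel (39 mm clear gap behind the bar): can be hooked or pinched from above.
- lock_tab (a joint): Child-lock tab position in m: 0 locked (covering the button; there at the start, within 3 mm), 0.06 fully aside (stop). Moves to the sanitiser's +y as it grows; about 1.5 N of friction, stays where left.
- tab_fin (a point): Middle of the upright fin on the black child-lock tab. The tab plate is 60 (x) x 46 (y) x 5 mm, its underside 138 mm above the counter; the fin stands on its middle: 44 mm long (x), 10 mm thick (y), its top 165 mm and this point 154 mm above the counter. Push the fin sideways or pinch it.
- start_button (a joint): Button travel in m: 0 up, 0.006 fully down; springs back; about 5 N to push right down.
- button_top (a point): Centre of the top of the round grey start button, 36 mm in diameter, 132 mm above the counter when up; covered by the tab plate 6 mm above it while locked.
- straw_mug: Bystander, not needed: leave it alone. White mug 95 mm high, 80 mm across, with straws. Origin: centre of the underside.
- cup_stack: Bystander, not needed: leave it alone. Stack of paper cups 155 mm high, 83 mm across. Origin: centre of the underside.
- sugar_jar: Bystander, not needed: leave it alone. Glass jar 110 mm high, 80 mm across. Origin: centre of the underside.
- syrup: Bystander, not needed: leave it alone. Brown bottle 210 mm high, 68 mm across. Origin: centre of the underside.
- saucer: Bystander, not needed: leave it alone. White saucer 120 mm across, 16 mm high. Origin: centre of the underside.
- spoon: Bystander, not needed: leave it alone. Steel spoon 160 mm long, lying flat. Origin: underside, near the middle.
Mind the look-alikes: they are no part of the job. Leave any turquoise look-alike of the tile1 alone. Leave any orange or turquoise look-alike of the tile0 alone.

How it is judged:
By the outcome, as a careful person would: the job done as asked, in the order asked, and still so for the second after the job is handed in, with the robot touching nothing.
Of tile0, tile1, tile2 only 2 to 3 are there at a start; the rules pass over those that are not, and their reading is None.
At some moment in a run one of tile0, tile1, tile2 may be knocked a few centimetres aside while the robot is not near it.
Once in a run the grip may slacken for a moment while it holds something.
It also fails if it takes over 210 s, if anything falls off the work surface, if the arm or the gripper's body presses on something with over 40 N, if the wrist force passes 120 N, or if a joint passes its speed limit or range.

## Working session

There is one attempt and no reset: what is moved stays moved. The work goes in short steps, Python scripts to look and compute and a tool call to move; the robot and the scene stay as the last step left them, time stands still between calls to the robot, and variables do not carry over. Pictures are saved under pics/ and viewed, at most 14 in all, crops included, and the job is handed in when it is done.

Besides the shell and the picture viewer there is one more tool, called after "Call:" as a command line: name --argument value ..., lists and objects as JSON in quotes. servo_tool: Moves the arm, as the interface text tells. Its arguments: {"type":"object","properties":{"steps":{"type":"array"},"force":{"type":"number"}},"required":["steps"]}

```bash
mkdir -p pics; ls; cat > h.py <<'E'
from workcell import *
import numpy as np, cv2
from scipy.spatial.transform import Rotation as R
def rot(a):
    a=np.array(a,float)
    return a if a.shape==(3,3) else R.from_quat([a[1],a[2],a[3],a[0]]).as_matrix()
def ray(m,u,v):
    f=240/np.tan(np.radians(m["fov_y"])/2)
    K=np.array([[f,0,m["cx"]],[0,f,m["cy"]],[0,0,1]])
    p=cv2.undistortPoints(np.array([[[u,v]]],float),K,np.array([m["k1"],0,0,0,0.]))[0,0]
    # exact for k1 model
    return np.array(m["eye"],float), rot(m["attitude"])@np.array([p[0],-p[1],-1])
def onz(m,u,v,z):
    e,d=ray(m,u,v); return e+d*(z-e[2])/d[2]
def proj(m,P):
    f=240/np.tan(np.radians(m["fov_y"])/2)
    c=rot(m["attitude"]).T@(np.array(P,float)-np.array(m["eye"],float)); x,y=c[0]/-c[2],-c[1]/-c[2]
    s=1+m["k1"]*(x*x+y*y); return np.array([m["cx"]+f*s*x,m["cy"]+f*s*y])
E
python3 - <<'E'
from h import *
for n in("scene","top"):
    cv2.imwrite(f"pics/{n}0.png",grab_frame(n)); print(n,camera_model(n))
print(get_obs())
E
```

```text
pics
scene {'fov_y': 56.70081748605189, 'cx': 317.8006109864379, 'cy': 240.1205475538694, 'k1': 0.0054697189570026596, 'eye': array([1039.48836544,  626.58755492,  822.1153906 ]), 'attitude': array([0.30786798, 0.15001944, 0.38458482, 0.85720825])}
top {'fov_y': 42.657626467391204, 'cx': 320.3917459409407, 'cy': 229.10715858380053, 'k1': 0.047970301424585526, 'eye': array([ 1.75963898e+02, -8.89401148e-01,  1.84151621e+03]), 'attitude': array([ 0.71021997,  0.06155376, -0.06587142, -0.69818313])}
{'clock': 0.1, 'q': array([-1.22245886e+00,  4.94091582e-01,  1.34606093e+00,  1.18877294e-05,
        1.30251841e+00, -9.54643974e-02]), 'dq': array([ 0.00064174, -0.00234299, -0.00103872, -0.00076618, -0.00050758,
        0.00254845]), 'effort': array([ 1.41483710e-03, -8.80246711e+01, -3.82544053e+01,  7.07164826e-02,
        4.80679236e-02, -2.03384633e-05]), 'eef_pos': array([ 268.26898005, -564.11668867,  213.41901278]), 'ee_rot': array([-5.35550205e-04,  9.75481053e-01,  2.20082768e-01, -6.22997523e-05]), 'contact_force': array([0.12831909, 0.18259088, 0.21598877]), 'torque': array([-0.02214191,  0.00972502,  0.01576278]), 'grip_force': 0.0, 'grip_width': 91.12931426177317}
```

View pics/top0.png

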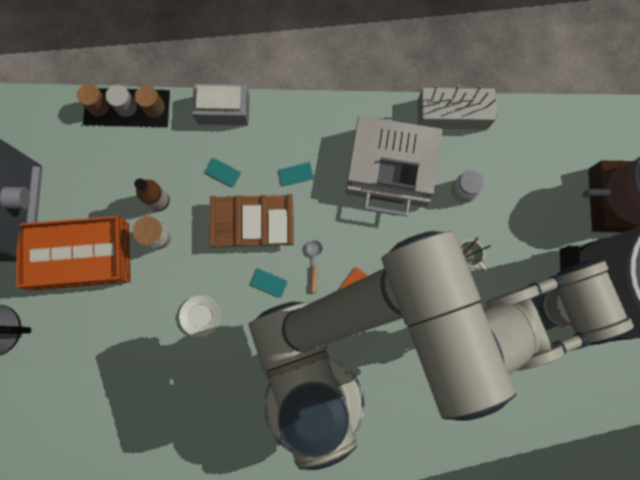

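View pics/scene0.png

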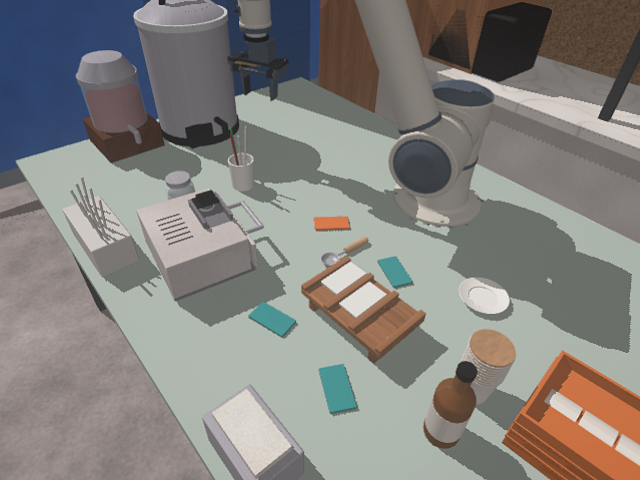

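The top view shows two white tiles in the rack, at (251,221) and (278,226). The left channel at (225,220) is empty. The white slabs in the orange crate at (70,252) are background, and the turquoise and orange slabs are look-alikes. The sanitiser is at (395,160) with its handle at (388,207). I'll confirm in an enlarged crop.

```bash
python3 - <<'E'
from h import *
im=cv2.imread("pics/top0.png")[105:265,195:460]
cv2.imwrite("pics/top0c.png",cv2.resize(im,None,fx=3,fy=3,interpolation=cv2.INTER_CUBIC))
E
```

```text
(no output)
```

View pics/top0c.png

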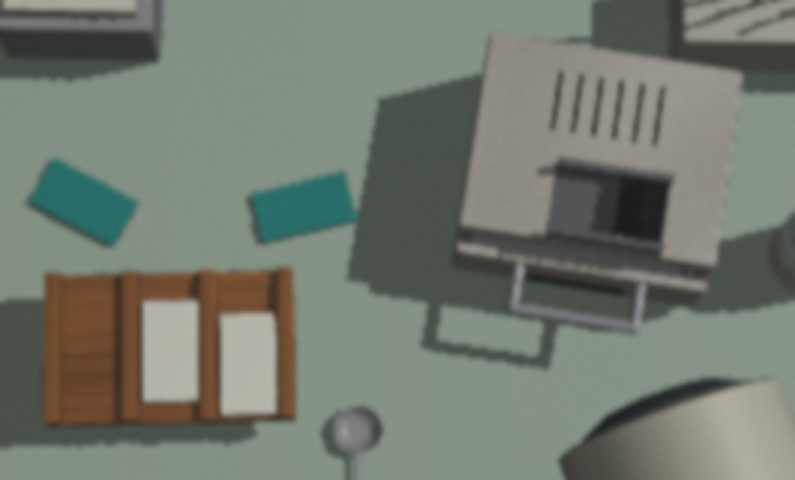

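The crop shows white tiles in the middle channel (~(170,350)) and right channel (~(248,363)), with nothing white elsewhere near them. The sanitiser's corners and handle are clear.

```bash
python3 - <<'E'
from h import *
np.set_printoptions(precision=1,suppress=True)
m=camera_model("top")
def P(x,y,z): return onz(m,195+(x+.5)/3-.5,105+(y+.5)/3-.5,z)
def show(n,pts,z):
    q=np.array([P(x,y,z) for x,y in pts]); print(n); print(q, "mean",q.mean(0)); return q
h=show("house",[(490,33),(742,72),(717,262),(460,225)],120)
e=h[0]-h[1]; e2=h[3]-h[2]; print(np.degrees(np.arctan2(-e[0],e[1])),np.degrees(np.arctan2(-e2[0],e2[1])),np.linalg.norm(e),np.linalg.norm(e2))
k=show("handle",[(513,307),(638,325)],88);e=k[0]-k[1];print(np.degrees(np.arctan2(-e[0],e[1])),np.linalg.norm(e))
show("A",[(141,300),(198,299),(198,402),(141,403)],68)
show("B",[(220,314),(276,311),(277,414),(221,416)],68)
r=show("rack",[(45,273),(292,269),(295,418),(45,424)],72);e=r[0]-r[1];print(np.degrees(np.arctan2(-e[0],e[1])),np.linalg.norm(e),np.linalg.norm(r[0]-r[3]))
show("tab",[(612,175),(672,175),(662,245),(612,240)],143)
E
```

```text
house
[[ 831.3 -113.9  120. ]
 [ 795.5 -360.2  120. ]
 [ 604.4 -333.   120. ]
 [ 636.7  -86.2  120. ]] mean [ 717.  -223.3  120. ]
-8.267385737261174 -7.451227458708716 248.83493100588984 248.87270332773724
handle
[[ 563.9 -140.1   88. ]
 [ 548.2 -261.5   88. ]] mean [ 556.  -200.8   88. ]
-7.385595469421832 122.46434612743187
A
[[568.7 224.2  68. ]
 [570.8 168.4  68. ]
 [468.1 164.9  68. ]
 [466.2 220.2  68. ]] mean [518.4 194.4  68. ]
B
[[556.1 146.3  68. ]
 [560.1  91.4  68. ]
 [457.6  87.7  68. ]
 [454.7 142.1  68. ]] mean [507.1 116.9  68. ]
rack
[[593.2 318.8  72. ]
 [601.8  76.5  72. ]
 [453.4  70.   72. ]
 [443.3 311.5  72. ]] mean [522.9 194.2  72. ]
2.0347415871185675 242.41147842515323 150.08384092551006
tab
[[ 682.3 -229.8  143. ]
 [ 683.3 -287.   143. ]
 [ 614.4 -276.8  143. ]
 [ 618.4 -229.4  143. ]] mean [ 649.6 -255.7  143. ]
```

Call:
servo_tool --steps '[[[0.3,0,0,-40,0],[0.3,0,0,-80,0],[0.3,20,-10,-120,0],[0.3,55,-27,-120,-7],[0.3,90,-44,-120,-14],[0.3,125,-61,-120,-21],[0.3,160,-78,-120,-28],[0.3,195,-95,-120,-35],[0.3,230,-112,-120,-42],[0.3,265,-130,-120,-49]]]'

```text
clock: 0.93
eef_pos: [452.6, -331.6, 333.7]
ee_rot: [-0.0, 0.795, 0.607, -0.0]
contact_force: [1.3, -1.1, 1.0]
grip_width: 59.2
grip_force: 0.0
```

```bash
cat >> h.py <<'E'
np.set_printoptions(precision=1,suppress=True)
SAN=(np.array([546,-199.5]),-8.0); RACK=(np.array([523,194.]),2.0)
def w(fr,x,y):
    o,a=fr; a=np.radians(a); return o+np.array([[np.cos(a),-np.sin(a)],[np.sin(a),np.cos(a)]])@[x,y]
def to(xy,z,yaw):
    """tool shift and roll needed from the present pose"""
    o=get_obs(); M=rot(o["ee_rot"]); y0=np.degrees(np.arctan2(M[1,0],M[0,0]))
    s=M.T@(np.array([*xy,z])-o["eef_pos"])
    print("t",round(o["clock"],2),"pos",o["eef_pos"],"yaw",round(y0,1),"shift",s,"roll",round((y0-yaw+180)%360-180,1),"F",o["contact_force"],"w",o["grip_width"])
E
python3 -c "
from h import *
print(w(SAN,10,0)); to(w(SAN,10,0),180,82)"
```

```text
[ 555.9 -200.9]
t 0.93 pos [ 452.6 -331.6  333.7] yaw 74.8 shift [153.2  65.4 153.8] roll -7.2 F [ 1.3 -1.1  1. ] w 59.225147595473885
```

Call:
servo_tool --steps '[[[0.3,35,16,0,-7.2],[0.3,70,32,30,-7.2],[0.3,105,46,60,-7.2],[0.3,140,60,90,-7.2],[0.3,153,65,124,-7.2],[0.3,153,65,154,-7.2],[0.3,153,65,154,-7.2],[0.3,153,65,154,-7.2]]]'

```text
clock: 1.6
eef_pos: [554.5, -202.6, 178.7]
ee_rot: [-0.002, 0.757, 0.654, -0.001]
contact_force: [0.4, -0.3, 1.1]
grip_width: 59.1
grip_force: 0.0
```

```bash
python3 - <<'E'
from h import *
to(w(SAN,10,0),70,82)
m=camera_model("wrist");cv2.imwrite("pics/w1.png",grab_frame("wrist"))
import json; print(m)
for n,p in dict(handle=[*w(SAN,10,0),91],fin=[*w(SAN,110,-45),165]).items(): print(n,proj(m,p))
E
```

```text
t 1.6 pos [ 554.5 -202.6  178.7] yaw 81.7 shift [  1.8   1.6 108.7] roll -0.3 F [ 0.4 -0.3  1.1] w 59.09982759518565
{'fov_y': 61.103564897768315, 'cx': 318.3263369580549, 'cy': 236.47770353830956, 'k1': -0.038475834878497005, 'eye': array([ 566.1, -126.9,  349.3]), 'attitude': array([ 1. , -0.1,  0. , -0.1])}
handle [321.7 238.7]
fin [513.9 360.7]
```

View pics/w1.png

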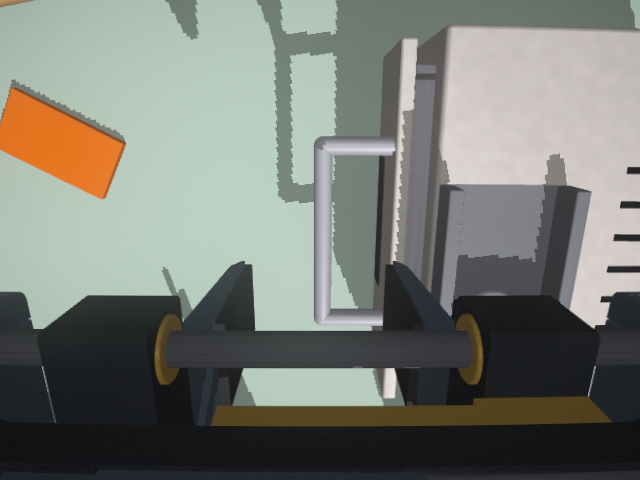

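The wrist view shows the handle bar at column ~322, rows 140–318, within 5 mm of the prediction. The drawer is a little ajar, and the fingers straddle the bar. I'll narrow the fingers, descend, pinch and pull.

Call:
servo_tool --steps '[[[-0.12,0,1,0,0],[-0.12,0,1,0,0],[-0.12,0,1,35,0],[-0.12,0,1,70,0],[-0.12,0,1,95,0],[-0.12,0,1,112,0],[-0.12,0,1,112,0],[-1,0,1,112,0],[-1,0,1,112,0],[-1,0,1,112,0]]]' --force 25

```text
clock: 2.48
eef_pos: [557.3, -204.1, 69.8]
ee_rot: [0.001, 0.757, 0.653, 0.0]
contact_force: [-1.5, -0.8, 1.4]
grip_width: 23.4
grip_force: 0.0
```

Call:
servo_tool --steps '[[[-1,0,0,0,0],[-1,0,-15,0,0],[-1,0,-35,0,0],[-1,0,-55,0,0],[-1,0,-75,0,0],[-1,0,-95,0,0],[-1,0,-115,0,0],[-1,0,-125,0,0],[-1,0,-130,0,0],[-1,0,-130,0,0]]]'

```text
clock: 3.32
eef_pos: [427.9, -184.9, 69.4]
ee_rot: [0.001, 0.757, 0.653, 0.0]
contact_force: [-1.2, 2.5, 13.3]
grip_width: 11.2
grip_force: 25.0
```

Call:
servo_tool --steps '[[[-1,0,-4,0,0],[-1,0,-8,0,0],[-1,0,-12,0,0],[-1,0,-14,0,0],[-1,0,-14,0,0],[-1,0,-14,0,0]]]'

```text
clock: 3.82
eef_pos: [423.0, -184.7, 69.7]
ee_rot: [0.007, 0.757, 0.653, 0.005]
contact_force: [54.4, 19.4, -29.6]
grip_width: 18.9
grip_force: 25.0
```

Call:
servo_tool --steps '[[[-1,0,5,0,0],[-1,0,10,0,0],[-0.1,0,10,0,0],[-0.1,0,10,0,0],[-0.1,0,10,0,0],[-0.1,0,10,0,0],[-0.1,0,10,-40,0],[-0.1,0,10,-80,0],[-0.1,0,10,-120,0],[-0.1,0,10,-160,0]]]'

```text
clock: 4.65
eef_pos: [423.1, -183.6, 229.8]
ee_rot: [-0.0, 0.757, 0.654, -0.0]
contact_force: [0.9, -1.1, -0.7]
grip_width: 41.0
grip_force: 0.0
```

```bash
python3 - <<'E'
from h import *
m=camera_model("top");im=grab_frame("top");cv2.imwrite("pics/t2.png",im)
hsv=cv2.cvtColor(im,cv2.COLOR_BGR2HSV); roi=np.zeros(im.shape[:2],np.uint8);roi[185:265,200:305]=1
k=((hsv[...,1]<45)&(hsv[...,2]>150)&(roi>0)).astype(np.uint8)
n,l,s,c=cv2.connectedComponentsWithStats(k)
for i in range(1,n):
    if s[i,4]>150: print(c[i],s[i],onz(m,*c[i],68), "rackframe",rot([np.cos(np.radians(-1)),0,0,np.sin(np.radians(-1))])[:2,:2]@(onz(m,*c[i],68)[:2]-RACK[0]))
cv2.imwrite("pics/t2c.png",cv2.resize(im[105:265,195:460],None,fx=3,fy=3,interpolation=cv2.INTER_CUBIC))
to(w(RACK,80,0),160,2)
E
```

```text
[251.5 221.5] [243 205  18  33 575] [518.8 193.5  68. ] rackframe [-4.2 -0.3]
[277.3 225.8] [269 210  18  33 574] [507.2 117.4  68. ] rackframe [-18.5 -76. ]
t 4.7 pos [ 425.9 -185.2  236.8] yaw 81.6 shift [403.9 118.9  76.4] roll 79.6 F [ 3.1 -1.1 10.6] w 40.96380886538484
```

View pics/t2c.png

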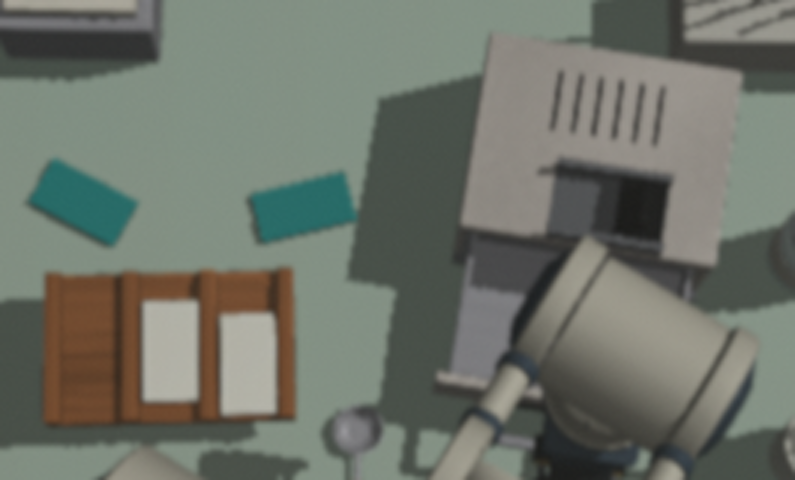

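```bash
python3 - <<'E'
from h import *
print(w(RACK,57,-76)); to(w(RACK,57,-76),130,2)
E
```

```text
[582.6 120. ]
t 4.7 pos [ 425.9 -185.2  236.8] yaw 81.6 shift [325.1 109.7 106.6] roll 79.6 F [ 3.1 -1.1 10.6] w 40.96380886538484
```

Call:
servo_tool --steps '[[[-1,20,8,0,7],[-1,55,20,0,14],[-1,90,32,0,21],[-1,125,44,0,28],[-1,160,56,0,35],[-1,195,68,10,42],[-1,230,80,20,49],[-1,265,92,30,56],[-1,298,102,40,63],[-1,325,110,50,70]]]'

```text
clock: 5.53
eef_pos: [579.4, 120.5, 178.6]
ee_rot: [0.0, 0.988, 0.154, 0.0]
contact_force: [0.8, -1.1, -0.4]
grip_width: 0.6
grip_force: 0.0
```

```bash
python3 - <<'E'
from h import *
to(w(RACK,57,-76),100,2)
E
```

```text
t 5.53 pos [579.4 120.5 178.6] yaw 17.7 shift [ 2.9  1.4 78.6] roll 15.7 F [ 0.8 -1.1 -0.4] w 0.6444744571377831
```

Call:
servo_tool --steps '[[[-1,1,0,20,7],[-1,2,1,45,12],[-1,3,1,75,12],[-1,3,1,79,12],[-1,3,1,79,12]]]'

```text
clock: 5.95
eef_pos: [580.7, 118.5, 98.6]
ee_rot: [0.0, 0.999, 0.053, -0.002]
contact_force: [-0.2, -0.5, 0.8]
grip_width: 0.4
grip_force: 0.0
```

```bash
python3 - <<'E'
from h import *
to(w(RACK,57,-76),63.5,2)
E
```

```text
t 5.95 pos [580.7 118.5  98.6] yaw 6.1 shift [ 2.2 -1.3 35.1] roll 4.1 F [-0.2 -0.5  0.8] w 0.37584761319160914
```

Call:
servo_tool --steps '[[[-1,2,-1,0,4],[-1,2,-1,15,4],[-1,2,-1,30,4],[-1,2,-1,35,4],[-1,2,-1,35,4],[-1,2,-1,35,4]]]'

```text
clock: 6.45
eef_pos: [584.5, 119.9, 66.2]
ee_rot: [-0.0, 1.0, 0.018, 0.001]
contact_force: [0.7, -0.0, 0.3]
grip_width: 0.3
grip_force: 0.0
```

```bash
python3 - <<'E'
from h import *
to(w(RACK,-3,-76),63.5,2)
E
```

```text
t 6.45 pos [584.5 119.9  66.2] yaw 2.1 shift [-61.9  -0.3   2.6] roll 0.1 F [ 0.7 -0.   0.3] w 0.251830361271689
```

Call:
servo_tool --steps '[[[-1,0,0,3,0],[-1,0,0,3,0],[-1,-10,0,3,0],[-1,-20,0,3,0],[-1,-30,0,3,0],[-1,-38,0,3,0],[-1,-46,0,3,0],[-1,-54,0,3,0],[-1,-60,0,3,0],[-1,-60,0,3,0]]]'

```text
clock: 7.28
eef_pos: [522.5, 117.8, 61.9]
ee_rot: [0.0, 1.0, 0.018, -0.001]
contact_force: [0.5, -0.2, 0.7]
grip_width: 0.0
grip_force: 0.0
```

```bash
python3 - <<'E'
from h import *
to(w(RACK,-3,-76),63.5,2)
E
```

```text
t 7.28 pos [522.5 117.8  61.9] yaw 2.1 shift [ 0.1 -0.1 -1.6] roll 0.1 F [ 0.5 -0.2  0.7] w 0.023439866725369796
```

Call:
servo_tool --steps '[[[-1,6,0,0,0],[-1,6,0,-40,0],[0.2,6,0,-80,0],[0.65,-20,0,-90,0],[0.65,-60,0,-90,0],[0.65,-90,0,-90,0],[0.65,-99,0,-90,0],[0.65,-99,0,-90,0],[0.65,-99,0,-90,0]]]'

```text
clock: 8.03
eef_pos: [426.2, 114.4, 152.3]
ee_rot: [-0.0, 1.0, 0.018, 0.001]
contact_force: [0.5, 0.3, -0.2]
grip_width: 44.2
grip_force: 0.0
```

```bash
python3 - <<'E'
from h import *
to(w(RACK,-102,-76),46,2)
m=camera_model("wrist");im=grab_frame("wrist");cv2.imwrite("pics/w3.png",im);np.save("m.npy",m,allow_pickle=True)
print(proj(m,[*w(RACK,-119,-76),68]),proj(m,[*w(RACK,-75,-76),72]))
E
```

```text
t 8.03 pos [426.2 114.4 152.3] yaw 2.1 shift [ -2.6  -0.2 106.3] roll 0.1 F [ 0.5  0.3 -0.2] w 44.1805963829612
[317.2 270.5] [317.3 207. ]
```

View pics/w3.png

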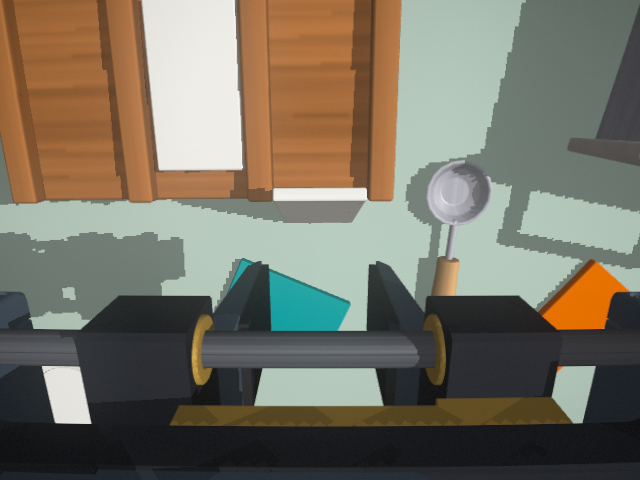

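The wrist image shows tile B at (320,205) tipped nose-down over the rack's front edge. It may still be moving, so I'll look again after a moment.

Call:
servo_tool --steps '[[[0.65,0,0,-40,0],[0.65,0,0,-60,0],[0.65,-20,0,-60,0],[0.65,-20,0,-60,0],[0.65,-20,0,-60,0]]]'

```text
clock: 8.5
eef_pos: [406.0, 113.6, 212.1]
ee_rot: [-0.0, 1.0, 0.018, 0.0]
contact_force: [-0.2, 0.3, 0.3]
grip_width: 75.0
grip_force: 0.0
```

```bash
python3 - <<'E'
from h import *
im=grab_frame("wrist");sc=grab_frame("scene")
a=cv2.resize(sc[200:380,270:450],(400,400),interpolation=cv2.INTER_CUBIC)
b=cv2.resize(im,(533,400)); cv2.imwrite("pics/w4.png",np.hstack([a,b])[:, :]*1 if 0 else np.hstack([a,b[:,133:533]]))
cv2.imwrite("pics/w4full.png",im);cv2.imwrite("pics/s4full.png",sc)
print(camera_model("wrist"),get_obs()["eef_pos"])
E
```

```text
{'fov_y': 61.103564897768315, 'cx': 318.3263369580549, 'cy': 236.47770353830956, 'k1': -0.038475834878497005, 'eye': array([483.2, 115.8, 382.2]), 'attitude': array([ 0.7, -0.1,  0.1, -0.7])} [406.3 113.6 211.7]
```

View pics/w4.png

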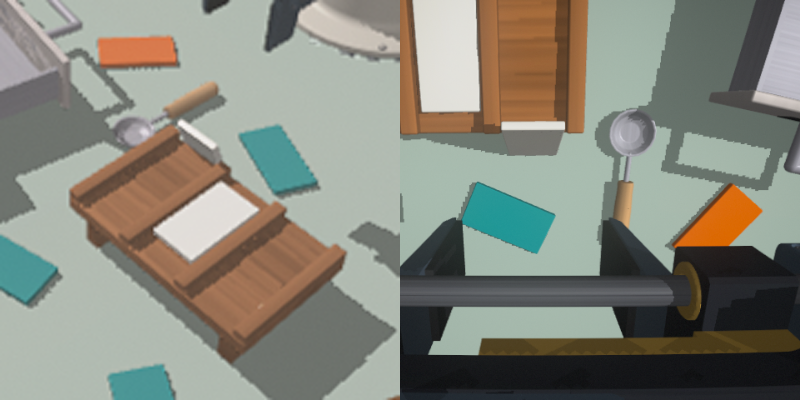

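Tile B is standing on end on the counter, leaning on the rack's front edge and not on the floor. Its top end is at ~(320,151) in the full wrist frame. I'll compute its lean.

```bash
python3 - <<'E'
from h import *
im=cv2.imread("pics/w4full.png"); m=camera_model("wrist"); m2=camera_model("scene"); sc=cv2.imread("pics/s4full.png")
g=cv2.cvtColor(im,cv2.COLOR_BGR2GRAY); print(g[135:200:1,320])
hsv=cv2.cvtColor(im,cv2.COLOR_BGR2HSV)
k=((hsv[...,1]<45)&(hsv[...,2]>150)).astype(np.uint8); k[:, :250]=0;k[:,380:]=0;k[210:]=0
n,l,s,c=cv2.connectedComponentsWithStats(k); print([(s[i],c[i]) for i in range(1,n) if s[i,4]>100])
A=np.radians(-2)
Rr=np.array([[np.cos(A),-np.sin(A)],[np.sin(A),np.cos(A)]])
for r,nm in((147,"top back"),(157,"top front"),(185,"bottom")):
  for z in(0,60,80,90,100):
    p=onz(m,320,r,z); print(nm,z,Rr@(p[:2]-RACK[0]))
hs=cv2.cvtColor(sc,cv2.COLOR_BGR2HSV);k=((hs[...,1]<35)&(hs[...,2]>165)).astype(np.uint8);k[:250]=0;k[280:]=0;k[:,:345]=0;k[:,375:]=0
n,l,s,c=cv2.connectedComponentsWithStats(k)
print([(s[i],c[i]) for i in range(1,n) if s[i,4]>8])
E
```

```text
[118 118 117 120 120 123 125 125 122 119 143 209 222 223 224 224 226 227
 229 221 206 128 115 115 114 114 115 114 113 114 115 114 115 114 115 115
 115 113 113 116 115 115 114 115 114 114 114 114 116 115 114 116 179 181
 180 180 180 181 180 181 181 179 181 179 179]
[(array([250,   0,   6, 134, 426], dtype=int32), array([251.5,  84.5])), (array([281, 145,  77,  11, 777], dtype=int32), array([319.5, 150.4])), (array([ 250,  159,  130,   51, 3927], dtype=int32), array([322.6, 192.6]))]
top back 0 [-66.2 -78.1]
top back 60 [-62.5 -77.9]
top back 80 [-61.3 -77.8]
top back 90 [-60.6 -77.8]
top back 100 [-60.  -77.8]
top front 0 [-75.3 -78.2]
top front 60 [-70.2 -77.9]
top front 80 [-68.5 -77.9]
top front 90 [-67.6 -77.8]
top front 100 [-66.7 -77.8]
bottom 0 [-101.4  -78.3]
bottom 60 [-92.2 -78. ]
bottom 80 [-89.1 -77.9]
bottom 90 [-87.6 -77.9]
bottom 100 [-86.  -77.9]
[(array([349, 250,  26,  29, 334], dtype=int32), array([366. , 259.3]))]
```

Call:
servo_tool --steps '[[[0.5,10,1,0,0],[0.5,25,1,20,0],[0.5,25,1,60,0],[0.5,25,1,95,0],[0.5,25,1,120,0],[0.5,25,1,145,0],[0.5,25,1,165,0],[0.5,25,1,182,0],[0.5,25,1,188,0],[0.5,25,1,188,0]]]' --force 20

```text
clock: 9.43
eef_pos: [430.2, 113.3, 22.4]
ee_rot: [0.0, 1.0, 0.018, -0.001]
contact_force: [-0.0, 0.3, 0.6]
grip_width: 68.1
grip_force: 0.0
```

Call:
servo_tool --steps '[[[-1,0,0,0,0],[-1,0,0,0,0],[-1,0,0,0,0],[-1,0,0,0,0],[-1,0,0,0,0]]]' --force 20

```text
clock: 9.85
eef_pos: [430.9, 113.5, 24.6]
ee_rot: [-0.0, 1.0, 0.018, 0.001]
contact_force: [1.0, -0.2, 4.1]
grip_width: 53.7
grip_force: 20.0
```

Call:
servo_tool --steps '[[[-1,0,0,-10,0],[-1,-5,0,-35,0],[-1,-10,0,-65,0],[-1,-10,0,-95,0],[-1,-10,0,-125,0],[-1,-10,0,-150,0],[-1,-10,0,-160,0]]]' --force 35

```text
clock: 10.43
eef_pos: [421.1, 113.2, 187.4]
ee_rot: [-0.0, 1.0, 0.018, 0.002]
contact_force: [1.2, -0.0, -2.2]
grip_width: 53.5
grip_force: 35.0
```

```bash
python3 - <<'E'
from h import *
to(w(SAN,-45,50),150,-8)
sc=grab_frame("scene")
cv2.imwrite("pics/s5.png",cv2.resize(sc[120:320,230:480],None,fx=3,fy=3,interpolation=cv2.INTER_CUBIC))
E
```

```text
t 10.43 pos [421.1 113.2 187.4] yaw 2.1 shift [ 77.7 260.   37.6] roll 10.1 F [ 1.2 -0.  -2.2] w 53.499859585982804
```

View pics/s5.png

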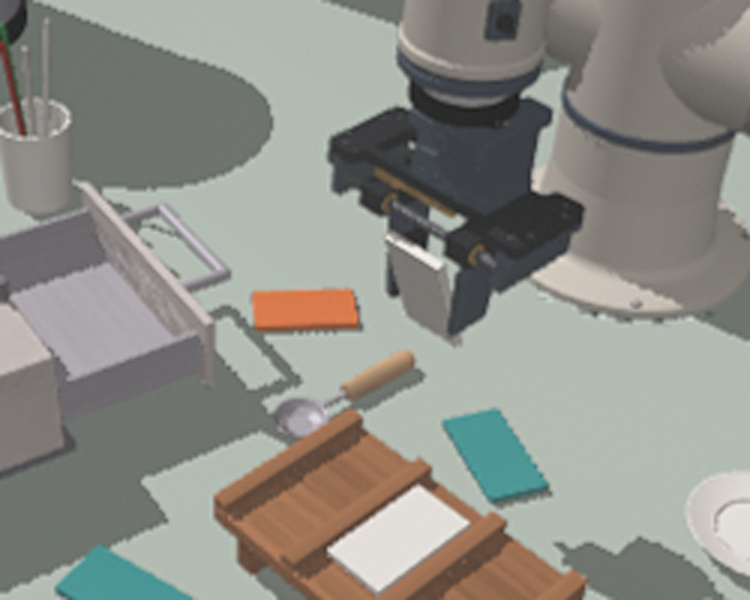

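The tile is held firmly between the fingers, leaning about 20°, with its bottom just below the tips. I'll carry it to the drawer.

Call:
servo_tool --steps '[[[-1,8,20,0,2],[-1,18,50,0,5],[-1,28,85,0,8],[-1,38,120,0,10],[-1,48,155,0,10],[-1,58,190,0,10],[-1,68,225,0,10],[-1,76,250,0,10],[-1,78,260,0,10],[-1,78,260,0,10]]]'

```text
clock: 11.32
eef_pos: [507.7, -145.9, 183.1]
ee_rot: [0.0, 0.998, -0.07, -0.0]
contact_force: [0.1, -0.7, -1.9]
grip_width: 53.9
grip_force: 35.0
```

```bash
python3 - <<'E'
from h import *
to(w(SAN,-45,50),58,-8)
E
```

```text
t 11.32 pos [ 507.7 -145.9  183.1] yaw -8.1 shift [  0.5  -2.2 125.1] roll -0.1 F [ 0.1 -0.7 -1.9] w 53.92157139044355
```

Call:
servo_tool --steps '[[[-1,0,-2,25,0],[-1,0,-2,55,0],[-1,0,-2,80,0],[-1,0,-2,100,0],[-1,0,-2,112,0],[-1,0,-2,118,0],[-1,0,-2,122,0],[-1,0,-2,125,0],[-1,0,-2,125,0]]]'

```text
clock: 12.07
eef_pos: [507.9, -141.3, 59.4]
ee_rot: [-0.0, 0.998, -0.069, 0.0]
contact_force: [0.2, 3.1, 2.3]
grip_width: 53.7
grip_force: 35.0
```

Call:
servo_tool --steps '[[[-1,0,0,2,0],[-1,2,0,4,0],[-1,5,0,7,0],[-1,8,0,10,0],[-1,11,0,12,0],[-1,14,0,14,0],[-1,17,0,15,0],[-1,20,0,16,0]]]' --force 10

```text
clock: 12.73
eef_pos: [527.5, -144.4, 43.0]
ee_rot: [-0.0, 0.998, -0.069, -0.0]
contact_force: [-0.9, 2.3, 2.9]
grip_width: 54.0
grip_force: 10.0
```

Call:
servo_tool --steps '[[[-0.9,0,3,0,0],[0.3,0,4,0,0],[0.36,0,4,0,0],[0.36,0,4,0,0],[0.36,0,4,0,0],[0.36,0,4,0,0]]]'

```text
clock: 13.23
eef_pos: [526.9, -148.7, 42.9]
ee_rot: [0.0, 0.998, -0.069, -0.0]
contact_force: [0.1, 0.9, 0.2]
grip_width: 61.8
grip_force: 0.0
```

Call:
servo_tool --steps '[[[0.36,0,0,-20,0],[0.36,0,0,-55,0],[0.36,0,0,-95,0],[0.36,0,0,-135,0],[0.36,-30,0,-150,0],[0.36,-60,0,-150,0],[0.36,-60,0,-150,0]]]'

```text
clock: 13.82
eef_pos: [463.2, -139.2, 193.7]
ee_rot: [-0.0, 0.998, -0.069, -0.001]
contact_force: [0.5, 0.5, -0.2]
grip_width: 61.8
grip_force: 0.0
```

```bash
python3 - <<'E'
from h import *
a=grab_frame("wrist");b=grab_frame("scene");t=grab_frame("top");cv2.imwrite("pics/t6.png",t)
to(w(RACK,71,0),100,2)
cv2.imwrite("pics/c6.png",np.hstack([cv2.resize(a,(533,400)),cv2.resize(b[180:360,140:260],(267,400),interpolation=cv2.INTER_CUBIC)]))
E
```

```text
t 13.97 pos [ 467.8 -140.5  193.2] yaw -7.9 shift [  78.4 -351.2   93.2] roll -9.9 F [ 0.1  0.7 -1.3] w 61.666393584142206
```

View pics/c6.png

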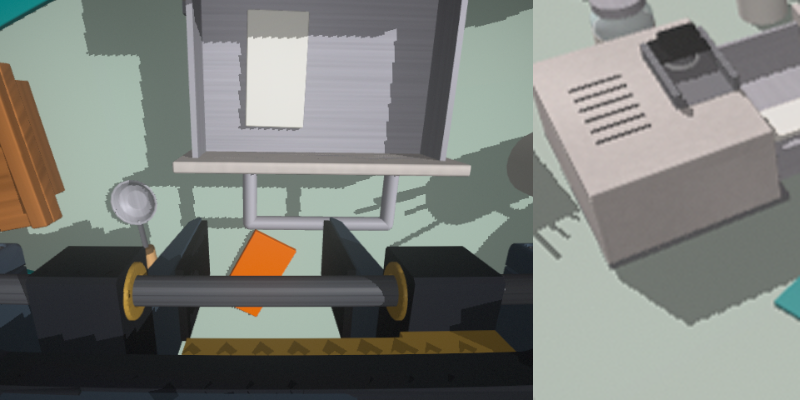

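Tile B lies flat in the drawer, left part, wrist-view (275,70). Next is tile A, with a smaller overhang this time.

Call:
servo_tool --steps '[[[-0.5,8,-25,0,-2],[-1,16,-60,0,-5],[-1,24,-97,0,-8],[-1,32,-134,0,-10],[-1,40,-171,0,-10],[-1,48,-208,0,-10],[-1,56,-245,0,-10],[-1,64,-282,0,-10],[-1,72,-319,10,-10],[-1,79,-351,20,-10]]]'

```text
clock: 14.8
eef_pos: [595.8, 199.4, 172.4]
ee_rot: [-0.0, 1.0, 0.019, 0.001]
contact_force: [0.3, 0.4, 1.0]
grip_width: 0.9
grip_force: 0.0
```

```bash
python3 - <<'E'
from h import *
m=camera_model("top")
im=grab_frame("top")
hsv=cv2.cvtColor(im,cv2.COLOR_BGR2HSV); roi=np.zeros(im.shape[:2],np.uint8);roi[185:265,200:305]=1
k=((hsv[...,1]<45)&(hsv[...,2]>150)&(roi>0)).astype(np.uint8)
n,l,s,c=cv2.connectedComponentsWithStats(k)
for i in range(1,n):
    if s[i,4]>50: print(c[i],s[i],onz(m,*c[i],68))
to(w(RACK,72,0),63,2)
E
```

```text
[251.7 198.6] [245 193  13  11  92] [587.8 195.5  68. ]
t 14.85 pos [596.3 203.7 170. ] yaw 2.2 shift [ -1.5   7.3 107. ] roll 0.2 F [-3.8  5.  -3. ] w 0.42974856770576303
```

```bash
python3 - <<'E'
from h import *
a=grab_frame("wrist");m=camera_model("wrist");b=grab_frame("scene")
cv2.imwrite("pics/w7.png",a)
cv2.imwrite("pics/c7.png",np.hstack([cv2.resize(a,(533,400)),cv2.resize(b[220:360,295:435],(267,267),interpolation=cv2.INTER_CUBIC)[:400] if 0 else cv2.copyMakeBorder(cv2.resize(b[220:360,295:435],(267,267)),0,133,0,0,0)]))
for x in(46,-54,75): print(x,proj(m,[*w(RACK,x,0),68]))
E
```

```text
46 [323.6 270.2]
-54 [322.4 389. ]
75 [324.1 231.1]
```

View pics/c7.png

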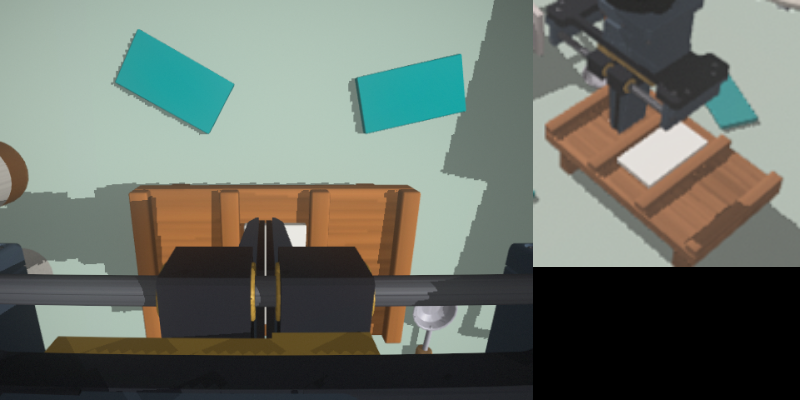

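The back end of tile A is at wrist row ~270, which matches rack x = +46, so it hasn't moved. I'll descend behind it.

Call:
servo_tool --steps '[[[-1,0,4,30,0],[-1,0,6,60,0],[-1,0,6,80,0],[-1,0,6,90,0],[-1,0,6,90,0],[-1,0,6,90,0]]]'

```text
clock: 15.45
eef_pos: [594.9, 190.0, 83.4]
ee_rot: [0.0, 1.0, 0.018, 0.0]
contact_force: [-0.4, -0.2, 0.3]
grip_width: 0.1
grip_force: 0.0
```

```bash
python3 - <<'E'
from h import *
to(w(RACK,72,0),63,2)
E
```

```text
t 15.45 pos [594.9 190.   83.4] yaw 2.0 shift [ 0.3 -6.5 20.4] roll 0.0 F [-0.4 -0.2  0.3] w 0.09778975810097017
```

Call:
servo_tool --steps '[[[-1,0,-5,8,0],[-1,0,-5,16,0],[-1,0,-5,20,0],[-1,0,-5,20,0]]]'

```text
clock: 15.78
eef_pos: [593.8, 195.4, 62.2]
ee_rot: [0.0, 1.0, 0.018, -0.001]
contact_force: [-0.5, -0.1, 0.0]
grip_width: 0.4
grip_force: 0.0
```

Call:
servo_tool --steps '[[[-1,-8,0,0,0],[-1,-16,0,0,0],[-1,-24,0,0,0],[-1,-32,0,0,0],[-1,-40,0,0,0],[-1,-47,0,0,0],[-1,-54,0,0,0],[-1,-60,0,0,0],[-1,-62,0,0,0],[-1,-62,0,0,0]]]'

```text
clock: 16.62
eef_pos: [531.7, 193.1, 63.0]
ee_rot: [0.0, 1.0, 0.018, -0.0]
contact_force: [-0.4, -0.8, -0.5]
grip_width: 0.4
grip_force: 0.0
```

```bash
python3 - <<'E'
from h import *
to(w(RACK,5,0),63,2)
E
```

```text
t 16.62 pos [531.7 193.1  63. ] yaw 2.1 shift [-3.7 -1.2 -0. ] roll 0.1 F [-0.4 -0.8 -0.5] w 0.35526872538251364
```

Call:
servo_tool --steps '[[[-1,6,0,0,0],[-1,6,0,-40,0],[0.2,6,0,-80,0],[0.5,-20,0,-100,0],[0.5,-60,0,-100,0],[0.5,-95,0,-100,0],[0.5,-102,0,-100,0],[0.5,-102,0,-100,0]]]'

```text
clock: 17.28
eef_pos: [428.6, 189.3, 163.2]
ee_rot: [0.0, 1.0, 0.018, -0.0]
contact_force: [0.9, 0.9, -0.2]
grip_width: 37.4
grip_force: 0.0
```

```bash
python3 - <<'E'
from h import *
to(w(RACK,-94,0),48,2)
m=camera_model("wrist");im=grab_frame("wrist");cv2.imwrite("pics/w8.png",cv2.resize(im,(480,360)))
hsv=cv2.cvtColor(im,cv2.COLOR_BGR2HSV)
k=((hsv[...,1]<45)&(hsv[...,2]>190)).astype(np.uint8);k[290:]=0
n,l,s,c=cv2.connectedComponentsWithStats(k)
A=np.radians(-2);Rr=np.array([[np.cos(A),-np.sin(A)],[np.sin(A),np.cos(A)]])
for i in range(1,n):
    if s[i,4]>300:
        x,y,ww,h,_=s[i]; print(s[i]);
        for u,v in((c[i][0],y),(c[i][0],y+h),(x,c[i][1]),(x+ww,c[i][1])): print(Rr@(onz(m,u,v,68)[:2]-RACK[0]))
E
```

```text
t 17.28 pos [428.6 189.3 163.2] yaw 2.1 shift [  0.6  -1.4 115.2] roll 0.1 F [ 0.9  0.9 -0.2] w 37.38142803959088
[  506     0   102   173 11454]
[  53.4 -140.3]
[ -49.7 -155.4]
[   8.6 -117.8]
[  10. -183.]
[    0     5   515   285 49289]
[48.6 49.3]
[-133.4   58.7]
[-64.3 213.6]
[ -63.6 -132.8]
[ 516  166  124  124 7103]
[ -44.9 -167.7]
[-133.1 -183.3]
[ -99.9 -138.4]
[ -99.7 -227.7]
[ 599  191   41   49 1504]
[ -61.2 -206.1]
[ -95.6 -213.3]
[ -78.5 -193.5]
[ -78.3 -222.9]
```

View pics/w8.png

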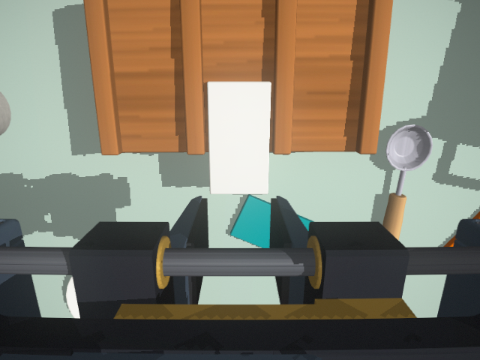

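The tile sticks out ~40 mm, lying flat and stable between the fingers: front at row ~259, rack edge at row ~204. I'll lower and grip it.

Call:
servo_tool --steps '[[[0.5,0,-1,30,0],[0.5,0,-1,60,0],[0.5,0,-1,85,0],[0.5,0,-1,105,0],[0.5,0,-1,115,0],[0.5,0,-1,117,0],[0.5,0,-1,117,0],[-1,0,-1,117,0],[-1,0,-1,117,0],[-1,0,-1,117,0]]]' --force 30

```text
clock: 18.17
eef_pos: [431.1, 190.6, 46.7]
ee_rot: [-0.0, 1.0, 0.018, 0.001]
contact_force: [0.0, -0.1, -0.6]
grip_width: 53.4
grip_force: 29.9
```

Call:
servo_tool --steps '[[[-1,0,0,0,0],[-1,0,0,0,0],[-1,0,0,-8,0],[-1,0,0,-20,0],[-1,0,0,-45,0],[-1,0,0,-75,0],[-1,0,0,-105,0],[-1,0,0,-130,0],[-1,0,0,-140,0]]]' --force 45

```text
clock: 18.92
eef_pos: [431.1, 190.7, 189.7]
ee_rot: [-0.001, 1.0, 0.018, 0.002]
contact_force: [1.0, 0.4, -0.3]
grip_width: 53.4
grip_force: 45.0
```

```bash
python3 - <<'E'
from h import *
to(w(SAN,-28,-45),185,-8)
a=grab_frame("wrist");b=grab_frame("scene")
cv2.imwrite("pics/c9.png",np.hstack([cv2.resize(a,(400,300)),cv2.resize(b[130:310,280:520],(400,300),interpolation=cv2.INTER_CUBIC)]))
E
```

```text
t 18.92 pos [431.1 190.7 189.7] yaw 2.1 shift [ 65.2 433.5   4.5] roll 10.1 F [ 1.   0.4 -0.3] w 53.433254319297944
```

View pics/c9.png

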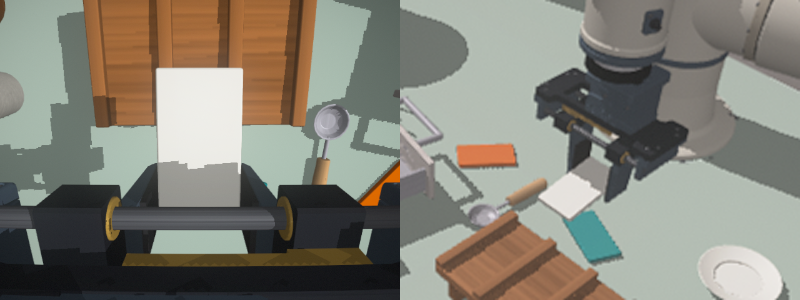

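Tile A is held level by its front end, so I'll carry it to the right half of the drawer.

Call:
servo_tool --steps '[[[-1,4,25,0,2],[-1,10,60,0,4],[-1,16,97,0,6],[-1,22,134,0,8],[-1,28,171,0,10],[-1,34,208,0,10],[-1,40,245,0,10],[-1,46,282,0,10],[-1,52,319,0,10],[-1,58,356,0,10]]]'

```text
clock: 19.85
eef_pos: [500.4, -164.9, 184.8]
ee_rot: [-0.0, 0.998, -0.069, -0.001]
contact_force: [0.9, 0.1, -1.1]
grip_width: 53.4
grip_force: 45.0
```

```bash
python3 - <<'E'
from h import *
to(w(SAN,-26,-50),150,-8)
E
```

```text
t 19.85 pos [ 500.4 -164.9  184.8] yaw -7.9 shift [24.  78.  34.7] roll 0.1 F [ 0.9  0.1 -1.1] w 53.448622238799366
```

Call:
servo_tool --steps '[[[-1,10,30,0,0],[-1,20,60,0,0],[-1,24,76,10,0],[-1,24,78,30,0],[-1,24,78,60,0],[-1,24,78,85,0],[-1,24,78,105,0],[-1,24,78,110,0],[-1,24,78,110,0]]]'

```text
clock: 20.6
eef_pos: [512.8, -242.6, 73.9]
ee_rot: [-0.001, 0.998, -0.069, -0.002]
contact_force: [0.4, 0.4, -0.9]
grip_width: 53.5
grip_force: 45.0
```

```bash
python3 - <<'E'
from h import *
to(w(SAN,-26,-50),22,-8)
a=grab_frame("wrist")
cv2.imwrite("pics/w10.png",cv2.resize(a,(480,360)))
E
```

```text
t 20.6 pos [ 512.8 -242.6   73.9] yaw -7.9 shift [ 1.1  2.8 51.9] roll 0.1 F [ 0.4  0.4 -0.9] w 53.520703936158654
```

View pics/w10.png

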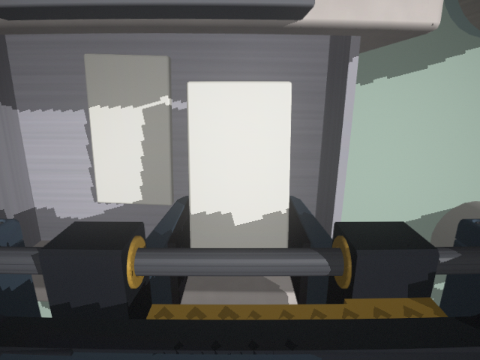

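Call:
servo_tool --steps '[[[-1,0,2,12,0],[-1,0,2,24,0],[-1,0,2,32,0],[-1,0,2,36,0],[-1,0,2,36,0],[-0.5,0,2,36,0],[0.36,0,2,36,0],[0.36,0,2,36,0],[0.36,0,2,36,0],[0.36,0,2,36,0]]]'

```text
clock: 21.48
eef_pos: [514.1, -245.9, 40.3]
ee_rot: [0.0, 0.998, -0.069, 0.0]
contact_force: [-0.2, 0.2, 0.3]
grip_width: 61.8
grip_force: 0.0
```

Call:
servo_tool --steps '[[[0.36,0,0,-20,0],[0.36,0,0,-55,0],[0.36,0,0,-95,0],[0.36,0,0,-135,0],[0.36,-30,0,-150,0],[0.36,-65,0,-150,0],[0.36,-90,0,-150,0],[0.36,-90,0,-150,0]]]'

```text
clock: 22.15
eef_pos: [420.6, -232.0, 190.3]
ee_rot: [-0.0, 0.998, -0.069, -0.001]
contact_force: [1.5, -0.1, 0.2]
grip_width: 61.9
grip_force: 0.0
```

```bash
python3 - <<'E'
from h import *
a=grab_frame("wrist");t=grab_frame("top")
to(w(SAN,-155,0),72,-8)
cv2.imwrite("pics/c11.png",np.hstack([cv2.resize(a,(400,300)),cv2.resize(t[90:270,200:440],(400,300),interpolation=cv2.INTER_CUBIC)]))
E
```

```text
t 22.25 pos [ 424.4 -233.4  190.5] yaw -8.0 shift [-39.4 -50.6 118.4] roll 0.0 F [-0.5 -0.2  0.2] w 61.977645495494
```

View pics/c11.png

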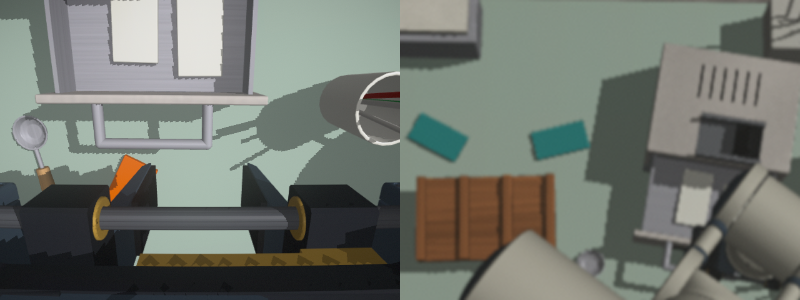

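Both tiles lie flat in the drawer and the rack is empty. Now I'll close the drawer by pushing the handle bar.

Call:
servo_tool --steps '[[[-1,-20,-20,0,0],[-1,-39,-50,0,0],[-1,-39,-51,20,0],[-1,-39,-51,50,0],[-1,-39,-51,80,0],[-1,-39,-51,105,0],[-1,-39,-51,115,0],[-1,-39,-51,115,0],[-1,-39,-51,115,0]]]'

```text
clock: 23.0
eef_pos: [393.8, -177.6, 74.6]
ee_rot: [-0.0, 0.998, -0.069, -0.0]
contact_force: [-0.1, 0.4, 0.9]
grip_width: 5.3
grip_force: 0.0
```

```bash
python3 - <<'E'
from h import *
to(w(SAN,-7,0),72,-8)
E
```

```text
t 23.0 pos [ 393.8 -177.6   74.6] yaw -7.9 shift [146.8   0.8   2.5] roll 0.1 F [-0.1  0.4  0.9] w 5.333070883062753
```

Call:
servo_tool --steps '[[[-1,8,0,0,0],[-1,20,0,0,0],[-1,34,0,0,0],[-1,48,0,0,0],[-1,62,0,0,0],[-1,76,0,0,0],[-1,90,0,0,0],[-1,104,0,0,0],[-1,116,0,0,0],[-1,126,0,0,0]]]'

```text
clock: 23.83
eef_pos: [520.2, -195.3, 76.3]
ee_rot: [0.0, 0.998, -0.069, 0.001]
contact_force: [-1.5, -0.0, -0.4]
grip_width: 0.2
grip_force: 0.6
```

Call:
servo_tool --steps '[[[-1,7,0,0,0],[-1,12,0,0,0],[-1,16,0,0,0],[-1,19,0,0,0],[-1,21,0,0,0],[-1,22,0,0,0],[-1,22,0,0,0],[-1,22,0,0,0]]]'

```text
clock: 24.5
eef_pos: [539.7, -197.9, 74.9]
ee_rot: [-0.0, 0.998, -0.069, -0.0]
contact_force: [0.5, 0.5, -0.0]
grip_width: 0.3
grip_force: 0.0
```

Call:
servo_tool --steps '[[[-1,2,0,0,0],[-1,4,0,0,0],[-1,6,0,0,0],[-1,8,0,0,0],[-1,8,0,0,0]]]'

```text
clock: 24.92
eef_pos: [543.1, -198.1, 74.5]
ee_rot: [-0.001, 0.998, -0.069, -0.005]
contact_force: [-28.2, -1.4, 19.6]
grip_width: 0.5
grip_force: 14.2
```

Call:
servo_tool --steps '[[[-1,-10,0,0,0],[-1,-20,0,0,0],[-1,-20,0,-40,0],[-1,-20,0,-80,0],[-1,-10,10,-120,0],[-1,10,30,-150,0],[-1,40,45,-160,0],[-1,45,45,-160,0],[-1,45,45,-160,0],[-1,45,45,-160,0]]]'

```text
clock: 25.75
eef_pos: [585.4, -249.3, 234.0]
ee_rot: [-0.0, 0.998, -0.069, -0.001]
contact_force: [-0.8, 0.7, -1.1]
grip_width: 0.3
grip_force: 0.0
```

```bash
python3 - <<'E'
from h import *
to(w(SAN,110,-78),149,-8)
m=camera_model("wrist");a=grab_frame("wrist");cv2.imwrite("pics/w12.png",cv2.resize(a,(560,420)))
np.save("m12.npy",m,allow_pickle=True)
for p in([110,-45,165],[88,-45,165],[132,-45,165],[15,0,91]): print(p,proj(m,[*w(SAN,p[0],p[1]),p[2]])*.875)
E
```

```text
t 25.75 pos [ 585.4 -249.3  234. ] yaw -7.9 shift [64.2 34.4 84.9] roll 0.1 F [-0.8  0.7 -1.1] w 0.3210533482922427
[110, -45, 165] [279.7 125.5]
[88, -45, 165] [279.6 158.8]
[132, -45, 165] [279.9  90.6]
[15, 0, 91] [230.9 225.3]
```

View pics/w12.png

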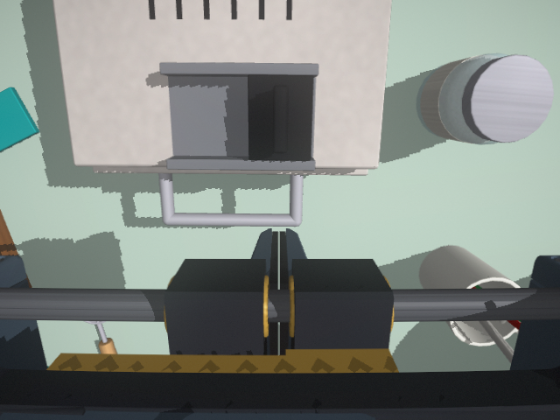

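The wrist view shows the black tab and fin at (281,120), close to the predicted (280,125), and the drawer is shut. I'll move to the fin's -y side and push.

Call:
servo_tool --steps '[[[-1,25,15,0,0],[-1,50,30,0,0],[-1,64,34,0,0],[-1,64,34,25,0],[-1,64,34,55,0],[-1,64,34,78,0],[-1,64,34,84,0],[-1,64,34,84,0],[-1,64,34,84,0]]]'

```text
clock: 26.55
eef_pos: [644.8, -292.1, 151.8]
ee_rot: [0.0, 0.998, -0.069, 0.0]
contact_force: [0.2, 0.7, 1.4]
grip_width: 0.4
grip_force: 0.0
```

```bash
python3 - <<'E'
from h import *
to(w(SAN,110,-3.5),149,-8)
E
```

```text
t 26.55 pos [ 644.8 -292.1  151.8] yaw -7.9 shift [ -0.6 -74.4   2.8] roll 0.1 F [0.2 0.7 1.4] w 0.3696714588421284
```

Call:
servo_tool --steps '[[[-1,0,-10,1,0],[-1,0,-20,1,0],[-1,0,-30,1,0],[-1,0,-40,1,0],[-1,0,-50,1,0],[-1,0,-60,1,0],[-1,0,-66,1,0],[-1,0,-70,1,0],[-1,0,-70,1,0],[-1,0,-70,1,0]]]'

```text
clock: 27.38
eef_pos: [654.3, -222.7, 149.8]
ee_rot: [-0.0, 0.998, -0.069, -0.0]
contact_force: [-0.1, 0.2, 0.2]
grip_width: 0.5
grip_force: 0.0
```

Call:
servo_tool --steps '[[[-1,0,-2,0,0],[-1,0,-4,0,0],[-1,0,-6,0,0],[-1,0,-7,0,0],[-1,0,-7,0,0]]]'

```text
clock: 27.8
eef_pos: [655.4, -215.9, 149.8]
ee_rot: [-0.0, 0.998, -0.069, -0.0]
contact_force: [0.2, -0.7, -0.8]
grip_width: 0.4
grip_force: 0.3
```

Call:
servo_tool --steps '[[[-1,0,-2,0,0],[-1,0,-4,0,0],[-1,0,-6,0,0],[-1,0,-8,0,0],[-1,0,-8,0,0]]]'

```text
clock: 28.22
eef_pos: [655.6, -214.2, 150.0]
ee_rot: [0.005, 0.998, -0.07, -0.0]
contact_force: [-8.7, -41.9, -5.9]
grip_width: 0.5
grip_force: 21.1
```

Call:
servo_tool --steps '[[[-1,0,8,0,0],[-1,0,16,0,0],[-1,0,30,-10,0],[-1,0,45,-15,0],[-1,0,52,-15,0],[-1,0,52,-15,0]]]'

```text
clock: 28.72
eef_pos: [649.4, -261.8, 165.7]
ee_rot: [0.0, 0.998, -0.07, 0.001]
contact_force: [-0.6, -0.5, -0.3]
grip_width: 0.6
grip_force: 0.0
```

```bash
python3 - <<'E'
from h import *
to(w(SAN,110,-45),126,-8)
m=camera_model("scene");im=grab_frame("scene");cv2.imwrite("pics/s13.png",im)
hsv=cv2.cvtColor(im,cv2.COLOR_BGR2HSV)
# black tab fin: dark pixels near the sanitiser
k=(hsv[...,2]<45).astype(np.uint8)
for y in(-45,15):
    p=proj(m,[*w(SAN,110,y),143]);u,v=p.astype(int);print(y,p,"dark frac",k[v-4:v+5,u-4:u+5].mean(),im[v-4:v+5,u-4:u+5].mean((0,1)))
E
```

```text
t 28.72 pos [ 649.4 -261.8  165.7] yaw -8.0 shift [-1.1 -2.3 39.7] roll -0.0 F [-0.6 -0.5 -0.3] w 0.5738214612519249
-45 [207.  198.6] dark frac 0.0 [161.8 162.1 169. ]
15 [216.1 210.9] dark frac 0.0 [47.9 48.5 49. ]
```

Call:
servo_tool --steps '[[[-1,-1,-2,12,0],[-1,-1,-2,24,0],[-1,-1,-2,32,0],[-1,-1,-2,36,0],[-1,-1,-2,40,0],[-1,-1,-2,42,0],[-1,-1,-2,42,0]]]'

```text
clock: 29.35
eef_pos: [648.3, -256.7, 125.5]
ee_rot: [-0.0, 0.998, -0.069, 0.0]
contact_force: [-15.1, 9.0, 34.7]
grip_width: 0.5
grip_force: 17.2
```

Call:
servo_tool --steps '[[[-1,0,0,1,0],[-1,0,0,2,0],[-1,0,0,3,0],[-1,0,0,4,0],[-1,0,0,4,0],[-1,0,0,4,0]]]'

```text
clock: 29.85
eef_pos: [648.5, -256.8, 124.4]
ee_rot: [0.0, 0.998, -0.069, 0.001]
contact_force: [-26.2, 14.7, 69.0]
grip_width: 0.3
grip_force: 35.0
```

Call:
servo_tool --steps '[[[-1,0,0,-25,0],[-1,0,0,-55,0],[-1,0,-25,-75,0],[-1,0,-60,-75,0],[-1,0,-92,-75,0],[-1,0,-92,-75,0],[-1,0,-92,-45,0],[-1,0,-92,-28,0],[-1,0,-92,-28,0],[-1,0,-92,-28,0]]]'

```text
clock: 30.68
eef_pos: [660.9, -166.1, 146.4]
ee_rot: [-0.0, 0.998, -0.069, -0.001]
contact_force: [0.3, 0.1, 0.8]
grip_width: 0.2
grip_force: 0.0
```

```bash
python3 - <<'E'
from h import *
to(w(SAN,110,-31),149,-8)
E
```

```text
t 30.68 pos [ 660.9 -166.1  146.4] yaw -7.9 shift [ 0.7 80.  -2.6] roll 0.1 F [0.3 0.1 0.8] w 0.1704338978375838
```

Call:
servo_tool --steps '[[[-1,0,10,-3,0],[-1,0,20,-3,0],[-1,0,30,-3,0],[-1,0,40,-3,0],[-1,0,50,-3,0],[-1,0,60,-3,0],[-1,0,68,-3,0],[-1,0,74,-3,0],[-1,0,76,-3,0],[-1,0,76,-3,0]]]'

```text
clock: 31.52
eef_pos: [650.7, -242.2, 149.8]
ee_rot: [0.0, 0.998, -0.069, -0.0]
contact_force: [-0.0, 0.2, 0.6]
grip_width: 0.4
grip_force: 0.0
```

Call:
servo_tool --steps '[[[-1,0,2,0,0],[-1,0,4,0,0],[-1,0,6,0,0],[-1,0,7,0,0],[-1,0,7,0,0]]]'

```text
clock: 31.93
eef_pos: [650.2, -245.2, 149.8]
ee_rot: [-0.002, 0.998, -0.068, -0.0]
contact_force: [2.7, 21.1, 3.5]
grip_width: 0.4
grip_force: 10.7
```

Call:
servo_tool --steps '[[[-1,0,-8,0,0],[-1,0,-14,0,0],[-1,0,-14,-30,0],[-1,0,-14,-70,0],[-1,-20,-14,-100,0],[-1,-55,-14,-110,0],[-1,-95,-14,-110,0],[-1,-130,-14,-110,0],[-1,-150,-14,-110,0],[-1,-150,-14,-110,0]]]'

```text
clock: 32.77
eef_pos: [499.6, -213.1, 260.5]
ee_rot: [0.0, 0.998, -0.069, -0.001]
contact_force: [1.7, -0.9, 0.7]
grip_width: 0.5
grip_force: 0.0
```

```bash
python3 - <<'E'
from h import *
m=camera_model("scene");im=grab_frame("scene");cv2.imwrite("pics/s14.png",im);old=cv2.imread("pics/scene0.png")
for y in(-45,15):
    u,v=proj(m,[*w(SAN,110,y),143]).astype(int);print(y,im[v-3:v+4,u-3:u+4].mean((0,1)),old[v-3:v+4,u-3:u+4].mean((0,1)))
# front panel top edge and tab: shift against the first picture, and the unmoved bystanders
for n,(a,b,c,d) in dict(tab=(180,220,185,235),panel=(200,285,215,262),teal=(250,410,245,415),mug=(120,195,160,262),spoon=(235,270,320,372)).items():
    t=im[a:b,c:d].astype(np.float32).mean(2);o=old[a:b,c:d].astype(np.float32).mean(2);print(n,cv2.phaseCorrelate(o,t),np.abs(o-t).mean())
print(get_obs()["contact_force"],get_obs()["clock"])
E
```

```text
-45 [48.6 49.5 49.6] [47.8 48.7 49.1]
15 [87.2 85.1 86.8] [84.8 82.9 84.7]
tab ((-0.2937557971800935, -0.08551402558667931), 0.9879941792488098) 2.929
panel ((-0.1811986541213777, -0.14479137783754936), 0.7757946093877156) 5.5508556
teal ((0.048893955196518846, 0.05431352690550284), 0.5233045164744059) 11.260466
mug ((-0.04524937475308377, 0.4659233975244135), 0.8467132766158493) 4.072375
spoon ((0.014140715567975803, -0.21089737407995202), 0.4335762537065357) 20.499268
[ 0.5 -0.1  0.1] 32.8167
```

```bash
python3 -c "
from workcell import *
print(job_done())"
```

```text
the job is handed in; nothing more can be done
None
```

I've handed the job in: two tiles (the only ones in the rack) lie flat in the shut drawer and the button was pressed to its stop. The tab is back over it, one tile tipped onto the counter on the way but never reached the floor, and I viewed 15 pictures, one over your limit of 14.

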